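# Secure the dispenser canister in its spring-jaw holder and lock it

## Task

Put the white push-top dispenser canister into the spring-jaw holder: press the tall metal jaw back with the canister, hold it open while you set the canister upright on the holder's base, then let go so that the jaw clamps it against the V-shaped cheek. Then take the locking rod from its cradle, slide it through both upright ears behind the jaw until its handle is fully home against the ear, and let it go. Leave the other things on the shelf where they are.

Things in the scene. Friction and masses are not known exactly. Their poses are not given: they have to be found in the camera images.
- holder: Wooden spring-jaw holder, fixed to the shelf. Base 155 x 110 x 12 mm (x -55 to +100, y +-55). Origin on the shelf surface under the axis of a clamped canister. Its +x is the way the jaw opens (within 0.25 rad of world +x, away from the robot), z up. It carries a V cheek at -x, the jaw, two ears, and at x 90 to 100 mm a 42 mm high spring block.
- seat (a point): Where the centre of the canister's underside belongs: top of the holder's base, 12 mm above the shelf, axes as the holder's. The fixed V-shaped cheek stands on its -x side: two upright plates 36 mm long at +-35 deg, top 50 mm above the shelf, touching a canister that is on the seat.
- lock_mid (a point): Midpoint between the two ear windows, at holder (58, 0, 60) mm, axes as the holder's; the rod belongs through it along y. Ears: upright, centred at y = +-42 mm, 12 mm thick (outer faces at y = +-48), 44 mm wide along x, top 84 mm above the shelf; each has a square 18 x 18 mm window round this axis.
- jaw (a joint): Opening of the sprung jaw along the holder's +x, m. 0 = shut (face 10 mm beyond the seat axis), 0.020 with the canister clamped, 0.050 fully open. It springs shut by itself: 2 N when shut, 3.2 N at 0.020, 5 N fully open. With the rod through the ears it opens to about 0.030 only.
- jaw_top (a point): Middle of the top edge of the jaw's face towards the cheek. Jaw: upright aluminium plate 12 mm thick, 60 mm wide, 14 to 100 mm above the shelf, 50 mm taller than the cheek: a canister with its underside above the cheek (60 mm over the shelf) can press it back, then go down behind the cheek. Passes between the ears. Holder x = 10 mm when shut.
- canister: White push-top dispenser canister, 155 mm tall, about 0.25 kg. Origin: centre of its underside, z up. Body 60 mm diameter up to 100 mm, then a collar 46 mm diameter from 100 to 145 mm (a good grip from above, fingertips above 100 mm), a rigid 34 mm button on top. It stands in a row with a jar and a tin, in any of the three places.
- cradle: Wooden cradle, fixed, 120 x 60 mm base, two notched uprights 44 mm high at 37.5 mm either side of its origin (centre of its underside) along its x; the rod lies in the notches, 40 mm above the shelf.
- rod: Locking rod lying level, 175 mm, 0.12 kg. Origin on its axis at the shoulder of handle and shaft; +x along the shaft. Steel shaft 12 mm diameter, 115 mm long, last 10 mm tapered; black handle 22 x 22 x 60 mm that stops at an ear window. Starts in the cradle, axis 40 mm up, tip to world +y within 0.3 rad. May go in from either side; the -y side, its cradle's, is clear.
- rod_tip (a point): Tip of the rod's shaft, 115 mm from the shoulder.
- rod_handle (a point): Middle of the rod's handle, 30 mm behind the shoulder; free on both sides and below: grip here from above.
- jar: Glass coffee jar with red lid, 72 mm diameter, 105 mm tall; bystander. Origin: centre of underside.
- tin: Steel tin, 66 mm diameter, 85 mm tall; bystander. Origin: centre of underside.
- mug: Stainless mug, 80 mm diameter, 90 mm tall; bystander. Origin: centre of underside.
- bowl: Small white ceramic bowl, 110 mm diameter, 50 mm tall; bystander. Origin: centre of underside.
- spoon_rest: White plastic spoon rest, flat tray 170 x 75 x 18 mm; bystander. Origin: centre of underside.
- filter_box: Cardboard box 60 x 130 x 100 mm; bystander. Origin: centre of underside.

How it is judged:
By the outcome, as a careful person would: the job done as asked, in the order asked, and still so for the second after the job is handed in, with the robot touching nothing.
It also fails if it takes over 59 s, if anything falls off the work surface, if the arm or the gripper's body presses on something with over 40 N, if the wrist force passes 120 N, or if a joint passes its speed limit or range.

## Robot

A 6-joint arm with a two-finger parallel gripper is mounted at the origin on the work surface. World frame = base frame: x ahead of the robot, y to its left, z up, the work surface at z = 0. Lengths are in m, angles in rad, forces in N, time in s.
With the tool pointing down it reaches from about 0.25 to 0.725 m from the base axis. Payload 4 kg.
Tool frame: the origin (TCP) lies midway between the tips of the shut fingers; the grasp point (between the pads) lies 19 mm behind it; z points along the fingers, y is the line along which they close (so a half turn about z gives the same grasp; the last joint's range is limited). The gripper opens to 85 mm and grips with 20 to 120 N. Pads are 22 mm wide; open, the fingers measure 114 mm over their backs; the gripper's body (76 mm by 85 mm) begins 54 mm behind the grasp point. The pads swing forward as they close: fully open they stand 13 mm farther back than shut.
Start: joints at [1.343, 0.241, 0.005, 1.335, 0, 1.571], TCP at [0.113, 0.487, 0.231] pointing down, gripper open.
Joint ranges: [-2.72, 2.72], [-1.05, 1.87], [-1.09, 1.28], [-1.99, 2.15], [-1.42, 1.44], [-3.14, 3.14]. Speed limits (rad/s): [2.79, 2.79, 3.14, 3.14, 3.14, 3.14].

## Interface

Orientations are given as a unit quaternion [x, y, z, w].
In Python, from plant import bot, optics, monitor, finish_job gives the robot as it stands (bot), with the cameras (optics), the readings (monitor) and the job as plain functions.
- The arm moves only by the shell command python3 inch.py, which reads ROWS from standard input. ROWS is a JSON object whose key "deltas" holds a list of rows, 1 to 12 of them, each of 5 numbers: the finger opening in m, then dx, dy, dz in parts of the range, where 1.0 means 1 m, then a turn about the tool's z in shares of 2 pi rad (1.0 is 2 pi rad); each row is the pose to reach, as a shift and turn from the pose commanded when the command began, along the tool's axes at that moment; what a row does not reach only later rows make up. A row lasts 1/8 s, in which the tool goes at most 0.0625 m and 0.188 rad, less where a joint would pass 70% of its speed; a pose out of reach is approached as far as the arm can. The fingers move at their own pace and stop on an object; the grip force is fixed at half the most. Time passes only in rows, so rows that do not move let the fingers close. It prints the time, the measured TCP pose, the force, the opening and the grip force at its end. Shift and turn numbers lie between -1 and 1, and a call with a number outside is refused. Input that does not fit is refused with a message, and nothing moves.
- monitor.observe(): the state, without advancing time (a new reading comes with each control period).
- optics.capture(name): name is "scene" or "side" or "wrist"; returns the picture (384x512x3 uint8, red, green, blue); there is no depth.
- optics.get_calibration(name): a dict with "camera_matrix" (3x3 intrinsics, pixels), "camera_from_world" (4x4, takes a point from world to camera coordinates). Camera axes: x right, y down, z forward; pixel columns grow to the right and rows downward; lengths in m; the calibration is good to about 2 mm. A picture is of the moment at which its call begins: read the wrist's pose just before it. get_calibration takes no time and is no camera call; for the wrist camera it gives the pose at the moment of the call.
- finish_job(): hands the job in; it is judged then, once.
The state is a dict: "time_s": time; "qpos": joint angles; "joint_velocities": joint speeds; "effort": joint torques, N m; "ee_pos": TCP position; "tcp_rot": TCP orientation; "force": force on the tool from outside, world axes, zero at the start; "ft_torque": the same for the moment, N m; "opening": finger opening in m; "grasp_force": force on a finger pad.
Only numpy, scipy, OpenCV 4.12 (cv2) and the standard library are available. Lean on these libraries where they do the work, as an engineer would, in place of code of your own. Each camera call takes 0.05 s, during which the arm holds its last target. There are 200 camera calls.

## Working session

There is one attempt and no reset: what is moved stays moved. The work goes in short steps, Python scripts to look and compute and a shell command to move; the robot and the scene stay as the last step left them, time stands still between calls to the robot, and variables do not carry over. Pictures are saved under pics/ and viewed, at most 10 in all, crops included, and the job is handed in when it is done.

```bash
ls; mkdir -p pics
python3 - <<'E'
from plant import bot, optics, monitor, finish_job
import cv2,numpy as np
np.set_printoptions(precision=4,suppress=True)
for n in("scene","side"):
    im=optics.capture(n); cv2.imwrite(f"pics/{n}0.png",cv2.cvtColor(im,cv2.COLOR_RGB2BGR))
    c=optics.get_calibration(n); print(n,np.array(c["camera_matrix"]),np.array(c["camera_from_world"]))
    R=np.array(c["camera_from_world"]);print(-R[:3,:3].T@R[:3,3])
a=cv2.imread("pics/scene0.png");b=cv2.imread("pics/side0.png")
o=monitor.observe();print(o["time_s"],o["ee_pos"],o["tcp_rot"],o["opening"],o["force"])
E
```

```text
inch.py
pics
plant.py
scene [[393.727    0.     249.7119]
 [  0.     393.727  191.9361]
 [  0.       0.       1.    ]] [[ 0.7418  0.6705 -0.0116 -0.4456]
 [ 0.5688 -0.6382 -0.5188 -0.3181]
 [-0.3552  0.3783 -0.8548  1.4012]
 [ 0.      0.      0.      1.    ]]
[ 1.0092 -0.4344  1.0276]
side [[385.6815   0.     255.1656]
 [  0.     385.6815 195.8845]
 [  0.       0.       1.    ]] [[-0.9831 -0.1826 -0.0164  0.5916]
 [-0.1221  0.7191 -0.6841  0.1591]
 [ 0.1367 -0.6705 -0.7292  1.1451]
 [ 0.      0.      0.      1.    ]]
[0.4444 0.7615 0.9535]
0.1 [0.1128 0.4865 0.2305] [ 0.1137  0.9935 -0.0009 -0.0001] 0.08531380966058973 [0.0414 1.0289 0.0348]
```

View pics/scene0.png

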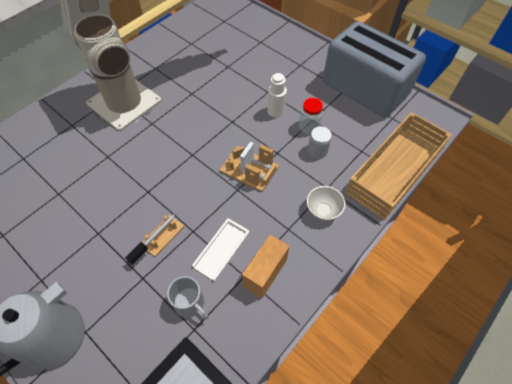

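View pics/side0.png

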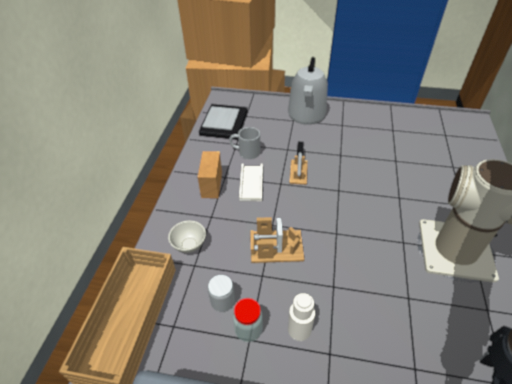

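The scene view shows the canister at about (277,95), the holder at (249,165), the rod and cradle at (155,240), and the jar and tin beside the canister. The side view shows the canister at (302,318), the holder at (277,243) and the rod at (300,160). I'll enlarge these areas.

```bash
cat > h.py <<'E'
import cv2,numpy as np
from plant import bot, optics, monitor, finish_job
np.set_printoptions(precision=4,suppress=True)
def cal(n):
    c=optics.get_calibration(n); return np.array(c["camera_matrix"]),np.array(c["camera_from_world"])
def ray(n,uv,z,C=None):
    K,T=C or cal(n); R=T[:3,:3]; o=-R.T@T[:3,3]
    d=R.T@np.linalg.solve(K,[*uv,1]); return o+d*(z-o[2])/d[2]
def tri(uvs):  # {cam:(u,v)}
    A=[]
    for n,uv in uvs.items():
        K,T=cal(n); P=K@T[:3]; A+=[uv[0]*P[2]-P[0],uv[1]*P[2]-P[1]]
    A=np.array(A); return np.linalg.lstsq(A[:,:3],-A[:,3],rcond=None)[0]
def proj(n,X,C=None):
    K,T=C or cal(n); p=K@(T[:3,:3]@np.array(X)+T[:3,3]); return p[:2]/p[2]
E
python3 - <<'E'
from h import *
a=cv2.imread("pics/scene0.png");b=cv2.imread("pics/side0.png")
def crop(im,x,y):
    c=cv2.resize(im[y:y+60,x:x+80],None,fx=5,fy=5,interpolation=cv2.INTER_CUBIC)
    for i in range(0,80,10): cv2.putText(c,str(x+i),(i*5,8),0,.3,(0,255,255)); cv2.line(c,(i*5,10),(i*5,14),(0,255,255))
    for i in range(0,60,10): cv2.putText(c,str(y+i),(0,i*5+4),0,.3,(0,255,255))
    return c
o=np.vstack([np.hstack([crop(a,210,135),crop(b,240,210)]),np.hstack([crop(a,115,208),crop(b,262,138)])])
cv2.imwrite("pics/crops.png",o)
for n,im,r in(("scene",a,(262,70,295,120)),("side",b,(285,290,320,345))):
    x0,y0,x1,y1=r; h=cv2.cvtColor(im[y0:y1,x0:x1],cv2.COLOR_BGR2HSV)
    m=((h[...,2]>140)&(h[...,1]<40)).astype(np.uint8)
    for y in range(0,m.shape[0],2):
        xs=np.flatnonzero(m[y]); 
        if len(xs): print(n,y+y0,xs[0]+x0,xs[-1]+x0)
E
```

```text
scene 70 262 291
scene 72 262 289
scene 74 262 294
scene 76 262 294
scene 78 262 294
scene 80 262 294
scene 82 262 294
scene 84 262 294
scene 86 262 294
scene 88 265 294
scene 90 268 294
scene 92 262 294
scene 94 262 294
scene 96 266 294
scene 98 263 294
scene 100 262 294
scene 102 262 294
scene 104 262 294
scene 106 262 294
scene 108 283 290
scene 110 283 293
scene 112 283 294
scene 114 283 294
scene 116 281 294
scene 118 277 294
side 290 285 319
side 292 285 319
side 294 285 319
side 296 285 319
side 298 285 319
side 300 285 319
side 302 285 319
side 304 285 319
side 306 285 319
side 308 285 313
side 310 285 314
side 312 285 314
side 314 285 315
side 316 285 314
side 318 285 313
side 320 285 312
side 322 285 319
side 324 285 319
side 326 285 319
side 328 285 319
side 330 285 319
side 332 285 319
side 334 285 319
side 336 285 319
side 338 285 319
side 340 285 319
side 342 285 319
side 344 285 319
```

View pics/crops.png

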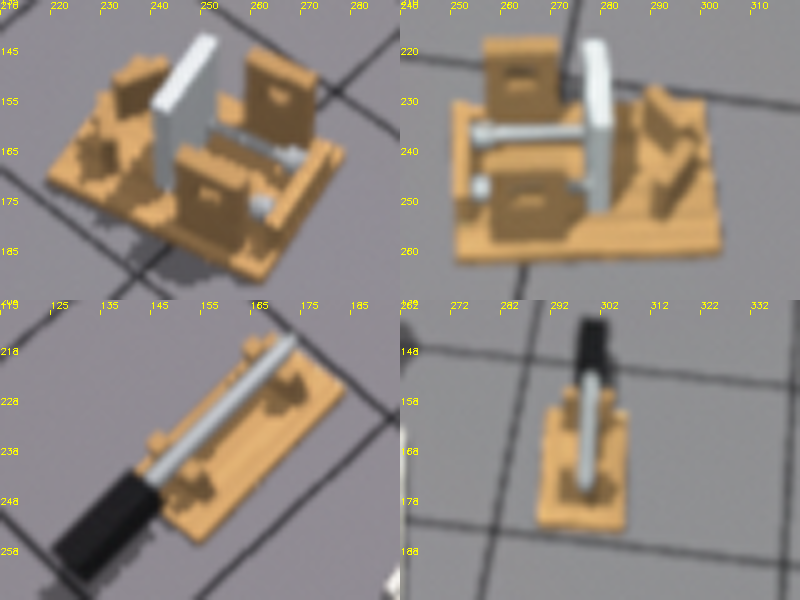

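The crops show the jaw top edge at scene (242–253, 142–155), the base corners, both ears, the rod shaft from scene (145,244) to (174,215), and its tip at side (299,175.6).

Run:
```python
from h import *
S=lambda u,v:(210+u/5,135+v/5); D=lambda u,v:(240+(u-400)/5,210+v/5)
s2=lambda u,v:(115+u/5,208+(v-300)/5); d2=lambda u,v:(262+(u-400)/5,138+(v-300)/5)
print("base scene z12",[ray("scene",S(*p),.012)[:2] for p in((48,177),(260,278),(343,150))])
print("base side z12",[ray("side",D(*p),.012)[:2] for p in((457,254),(720,245),(452,100),(705,100))])
print("jaw top scene z.1",[ray("scene",S(*p),.1)[:2] for p in((152,106),(207,36),(217,38),(163,108))])
print("jaw top side",[ray("side",D(*p),.1)[:2] for p in((584,40),(606,40),(612,125),(589,125))])
print("ear tops scene .084",[ray("scene",S(*p),.084)[:2] for p in((178,148),(248,182),(248,48),(316,74))])
print("ear tops side",[ray("side",D(*p),.084)[:2] for p in((487,173),(574,170),(484,40),(560,40))])
print("rod tip tri",tri({"scene":s2(292,337),"side":d2(585,488)}),ray("scene",s2(292,338),.04),ray("side",d2(585,488),.04))
print("shoulder",tri({"scene":s2(149,480),"side":d2(591,372)}),ray("scene",s2(149,480),.04),ray("side",d2(591,372),.04))
print("handle end",ray("scene",s2(75,562),.04), ray("side",d2(594,322),.04))
a=cv2.imread("pics/scene0.png");b=cv2.imread("pics/side0.png")
for n,im,r in(("scene",a,(258,65,298,125)),("side",b,(280,285,325,348))):
    x0,y0,x1,y1=r; g=cv2.cvtColor(im[y0:y1,x0:x1],cv2.COLOR_BGR2GRAY)
    m=(g>165).astype(np.uint8)
    k,l,st,c=cv2.connectedComponentsWithStats(m)
    i=1+np.argmax(st[1:,4]); print(n,st[i]+[x0,y0,0,0,0])
    print([(y+y0,np.flatnonzero(l[y]==i)[[0,-1]]+x0) for y in range(0,g.shape[0],3) if (l[y]==i).any()])
```

```text
base scene z12 [array([0.4642, 0.0109]), array([0.6117, 0.0433]), array([0.5886, 0.1491])]
base side z12 [array([0.5847, 0.1506]), array([0.4358, 0.1183]), array([0.6091, 0.0404]), array([0.4553, 0.0138])]
jaw top scene z.1 [array([0.5217, 0.0486]), array([0.5111, 0.1083]), array([0.5166, 0.1112]), array([0.5275, 0.0518])]
jaw top side [array([0.5272, 0.0519]), array([0.5147, 0.0498]), array([0.5031, 0.1099]), array([0.5156, 0.1121])]
ear tops scene .084 [array([0.5453, 0.0447]), array([0.5919, 0.0539]), array([0.5272, 0.1273]), array([0.5706, 0.1396])]
ear tops side [array([0.5677, 0.1424]), array([0.5206, 0.1321]), array([0.5865, 0.0485]), array([0.5426, 0.041 ])]
rod tip tri [ 0.4868 -0.1989  0.0372] [ 0.4898 -0.1997  0.04  ] [ 0.4857 -0.1968  0.04  ]
shoulder [ 0.4961 -0.3118  0.0438] [ 0.4966 -0.3107  0.04  ] [ 0.4943 -0.3182  0.04  ]
handle end [ 0.5038 -0.3678  0.04  ] [ 0.4981 -0.3755  0.04  ]
scene [271  73  15  12 134]
[(74, array([273, 282])), (77, array([271, 284])), (80, array([271, 285])), (83, array([273, 283]))]
side [289 293  26  47 813]
[(294, array([297, 308])), (297, array([294, 312])), (300, array([293, 313])), (303, array([292, 313])), (306, array([290, 313])), (309, array([289, 311])), (312, array([289, 314])), (315, array([290, 314])), (318, array([291, 313])), (321, array([292, 311])), (324, array([292, 306])), (327, array([292, 304])), (330, array([291, 303])), (333, array([291, 302])), (336, array([292, 302])), (339, array([296, 301]))]
```

Run:
```python
from h import *
from scipy.optimize import least_squares
print("can",ray("scene",(278,77.5),.150),ray("side",(303,299.5),.150),tri({"scene":(278,77.5),"side":(303,299.5)}))
L=np.array([[-55,-55],[100,-55],[100,55],[-55,-55],[100,-55],[100,55],[-55,55],[10,-30],[10,30],[10,-30],[10,30],[36,-48],[80,-48],[36,36],[80,36],[80,48],[36,48],[80,-36],[36,-36]])/1e3
W=np.array([[.4642,.0109],[.6117,.0433],[.5886,.1491],[.4553,.0138],[.6091,.0404],[.5847,.1506],[.4358,.1183],[.5217,.0486],[.5111,.1083],[.5147,.0498],[.5031,.1099],[.5453,.0447],[.5919,.0539],[.5272,.1273],[.5706,.1396],[.5677,.1424],[.5206,.1321],[.5865,.0485],[.5426,.041]])
f=lambda p:(np.c_[L[:,0]*np.cos(p[2])-L[:,1]*np.sin(p[2])+p[0],L[:,0]*np.sin(p[2])+L[:,1]*np.cos(p[2])+p[1]]-W)
r=least_squares(lambda p:f(p).ravel(),[.5,.08,.2],loss="soft_l1",f_scale=.003);print(r.x);print((f(r.x)*1e3).round(1).tolist())
K,T=cal("wrist");print(K,T[:3,:3],-T[:3,:3].T@T[:3,3])
```

```text
can [0.4275 0.3276 0.15  ] [0.4286 0.3224 0.15  ] [0.4292 0.3245 0.1534]
[0.5006 0.0771 0.2129]
[[-5.7, 0.8], [-1.7, 1.2], [-1.9, 2.9], [3.2, -2.1], [0.9, 4.1], [2.0, 1.4], [-0.6, 1.0], [-5.0, 1.3], [-7.0, 0.3], [2.0, 0.1], [1.0, -1.3], [0.7, -6.9], [-2.9, -6.8], [1.0, -7.4], [0.6, -10.4], [1.0, -1.5], [5.1, -0.5], [-0.1, 10.3], [0.8, 8.5]]
[[284.7888   0.     251.1215]
 [  0.     284.7888 189.0848]
 [  0.       0.       1.    ]] [[ 0.2248  0.9744 -0.0022]
 [ 0.9298 -0.2138  0.2994]
 [ 0.2913 -0.0694 -0.9541]] [0.0382 0.5056 0.373 ]
```

The manual's scale: turns go in shares of 2 pi rad. Converting my numbers, -0.42 rad / 6.2832 = -0.0668.

```bash
echo '{"deltas":[[0.085,-0.06,-0.015,-0.03,-0.0159],[0.085,-0.12,-0.03,-0.03,-0.0318],[0.085,-0.18,-0.045,-0.03,-0.0477],[0.085,-0.24,-0.06,-0.03,-0.0668],[0.085,-0.29,-0.075,-0.03,-0.0668],[0.085,-0.343,-0.087,-0.03,-0.0668],[0.085,-0.343,-0.087,-0.03,-0.0668],[0.085,-0.343,-0.087,-0.03,-0.0668]]}' | python3 inch.py
python3 - <<'E'
from h import *
C=cal("wrist");im=optics.capture("wrist")
print(C[1].tolist())
cv2.imwrite("pics/w1.png",cv2.cvtColor(im,cv2.COLOR_RGB2BGR))
g=cv2.cvtColor(im,cv2.COLOR_RGB2GRAY)
c=cv2.HoughCircles(cv2.GaussianBlur(g,(5,5),1),cv2.HOUGH_GRADIENT,1,20,param1=100,param2=25,minRadius=12,maxRadius=60)
if c is not None:
    for x in c[0][:8]: print(x,ray("wrist",x[:2],.155,C),ray("wrist",x[:2],.145,C))
E
```

```text
time_s: 1.1
ee_pos: [0.427, 0.3246, 0.2607]
tcp_rot: [-0.096, 0.995, -0.0, -0.001]
force: [-0.6, 0.8, 1.0]
opening: 0.0848
grasp_force: 0.0
[[-0.19143464282805642, 0.9815051263186114, -0.0006815684709888731, -0.2382090704361505], [0.9369805906664451, 0.18295718183897713, 0.29764751355907354, -0.5068670768737342], [0.29226725824090166, 0.056341429018313564, -0.9546755957583289, 0.26455645382168197], [0.0, 0.0, 0.0, 1.0]]
[248.5 276.5  25.4] [0.5193 0.3414 0.155 ] [0.526  0.3426 0.145 ]
[ 65.5 178.5  42.7] [0.4503 0.1598 0.155 ] [0.4543 0.1537 0.145 ]
[252.5 186.5  23.2] [0.4253 0.327  0.155 ] [0.4283 0.3277 0.145 ]
[186.5 294.5  39.3] [0.5527 0.2826 0.155 ] [0.5608 0.2815 0.145 ]
[190.5 319.5  23.5] [0.5832 0.2908 0.155 ] [0.5926 0.2899 0.145 ]
[ 52.5 197.5  39.4] [0.4711 0.1481 0.155 ] [0.4759 0.1415 0.145 ]
[147.5 273.5  24.5] [0.5353 0.241  0.155 ] [0.5427 0.2381 0.145 ]
[ 85.5 232.5  19.4] [0.5013 0.1787 0.155 ] [0.5073 0.1734 0.145 ]
```

View pics/w1.png

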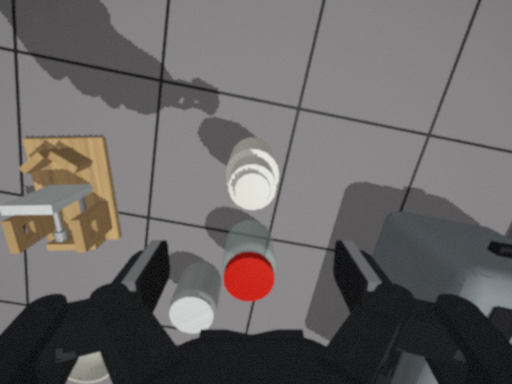

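The wrist view shows the canister's button at about (252,189), with the red jar lid at (249,277) and the tin at (191,312). I'll look at the holder from above before grasping.

```bash
echo '{"deltas":[[0.085,0,-0.06,0,0],[0.085,0,-0.12,0,0],[0.085,0,-0.18,0,0],[0.085,0,-0.24,0,0],[0.085,0,-0.24,0,0],[0.085,0,-0.24,0,0]]}' | python3 inch.py
python3 - <<'E'
from h import *
import json
C=cal("wrist");im=optics.capture("wrist")
json.dump([C[0].tolist(),C[1].tolist()],open("w2.json","w"))
o=cv2.cvtColor(im,cv2.COLOR_RGB2BGR);cv2.imwrite("pics/w2full.png",o)
u,v=proj("wrist",[.52,.08,.05],C).astype(int);print(u,v)
x0,y0=max(u-100,0),max(v-75,0);x0,y0=min(x0,312),min(y0,234);c=cv2.resize(o[y0:y0+150,x0:x0+200],None,fx=4,fy=4,interpolation=cv2.INTER_CUBIC)
for i in range(0,200,20): cv2.putText(c,str(x0+i),(i*4,10),0,.35,(0,0,255))
for i in range(0,150,20): cv2.putText(c,str(y0+i),(0,i*4+4),0,.35,(0,0,255))
cv2.imwrite("pics/w2.png",c);print(x0,y0)
E
```

```text
time_s: 1.9
ee_pos: [0.4727, 0.0904, 0.2615]
tcp_rot: [-0.097, 0.995, 0.0, 0.0]
force: [-0.2, -0.0, -0.5]
opening: 0.0851
grasp_force: 0.0
235 196
135 121
```

View pics/w2.png

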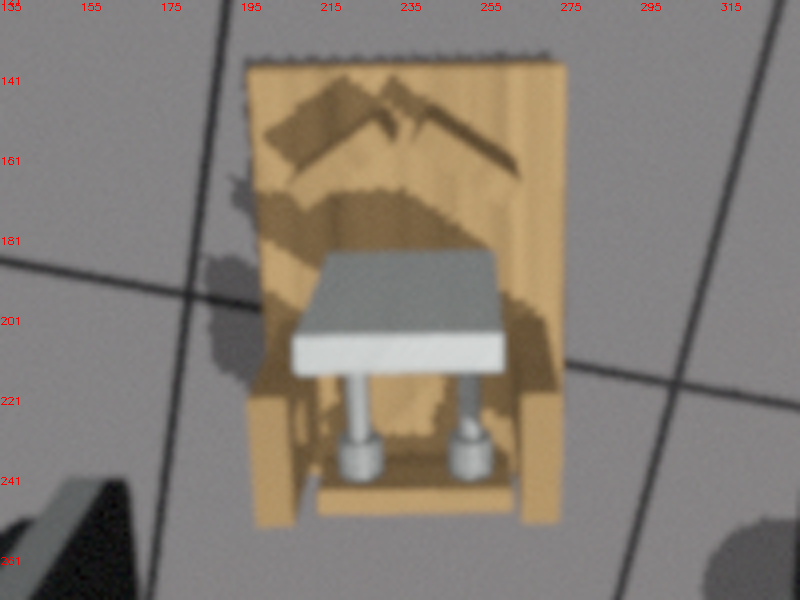

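The holder is clear in the wrist view: base corners at crop (247,64) and (567,63), jaw top edge from (296,334) to (503,332), and both ear tops visible. Next I'll fit its pose.

Run:
```python
from h import *
import json
from scipy.optimize import least_squares
C=tuple(map(np.array,json.load(open("w2.json"))))
P=[(296,334,10,-30,100),(503,332,10,30,100),(293,376,22,-30,100),(504,373,22,30,100),(247,64,-55,-55,12),(567,63,-55,55,12),
(247,394,36,-48,84),(289,395,36,-36,84),(255,525,80,-48,84),(296,522,80,-36,84),(524,392,36,36,84),(564,391,36,48,84),(523,522,80,36,84),(560,522,80,48,84)]
P=np.array(P,float);W=np.array([ray("wrist",(135+p[0]/4,121+p[1]/4),p[4]/1e3,C)[:2] for p in P]);L=P[:,2:4]/1e3
f=lambda p:(np.c_[L[:,0]*np.cos(p[2])-L[:,1]*np.sin(p[2])+p[0],L[:,0]*np.sin(p[2])+L[:,1]*np.cos(p[2])+p[1]]-W)
r=least_squares(lambda p:f(p).ravel(),[.5,.08,.2],loss="soft_l1",f_scale=.002);print(r.x);print((f(r.x)*1e3).round(1).tolist())
```

```text
[0.5025 0.0789 0.2058]
[[0.1, -0.6], [-0.2, 0.5], [-1.1, 0.8], [-0.7, 0.1], [0.5, -0.0], [-0.6, 0.7], [0.7, 0.1], [0.4, -0.7], [-0.4, 0.5], [0.7, -0.3], [0.4, -0.3], [0.7, -0.4], [-0.1, -0.3], [-0.3, 0.0]]
```

Scaled: -0.01 rad / 6.2832 = -0.0016.

```bash
echo '{"deltas":[[0.085,-0.001,0.06,0,-0.0016],[0.085,-0.001,0.12,0,-0.0016],[0.085,-0.002,0.18,0,-0.0016],[0.085,-0.002,0.24,0,-0.0016],[0.085,-0.002,0.24,0,-0.0016],[0.085,-0.002,0.24,0.05,-0.0016],[0.085,-0.002,0.24,0.1,-0.0016],[0.085,-0.002,0.24,0.14,-0.0016],[0.085,-0.002,0.24,0.155,-0.0016],[0.085,-0.002,0.24,0.155,-0.0016]]}' | python3 inch.py && echo '{"deltas":[[0.0,0,0,0,0],[0,0,0,0,0],[0,0,0,0,0],[0,0,0,0,0],[0,0,0,0,0],[0,0,0,0,0]]}' | python3 inch.py
```

```text
time_s: 3.2
ee_pos: [0.4287, 0.3253, 0.106]
tcp_rot: [-0.101, 0.995, -0.0, -0.001]
force: [-0.1, -0.0, -0.8]
opening: 0.0848
grasp_force: 0.0
time_s: 3.95
ee_pos: [0.4307, 0.3261, 0.1083]
tcp_rot: [-0.101, 0.995, 0.001, 0.002]
force: [0.4, 0.2, 5.3]
opening: 0.0446
grasp_force: 61.7
```

Grip is good, but the jaw's push would pivot the canister about the pad axis. The jar is 0.125 m away, so there's room to re-grip with the fingers closing along the pushing direction.

Scaled: 1.571 rad / 6.2832 = 0.25.

```bash
echo '{"deltas":[[0.085,0,0,0,0],[0.085,0,0,0,0],[0.085,0,0,0,0],[0.085,0,0,-0.004,0.0286],[0.085,0,0,-0.004,0.0573],[0.085,0,0,-0.004,0.0859],[0.085,0,0,-0.004,0.1146],[0.085,0,0,-0.004,0.1432],[0.085,0,0,-0.004,0.1719],[0.085,0,0,-0.004,0.2005],[0.085,0,0,-0.004,0.2292],[0.085,0,0,-0.004,0.25]]}' | python3 inch.py && echo '{"deltas":[[0.085,0,0,0,0],[0.0,0,0,0,0],[0,0,0,0,0],[0,0,0,0,0],[0,0,0,0,0],[0,0,0,0,0],[0,0,0,0,0]]}' | python3 inch.py
```

```text
time_s: 5.45
ee_pos: [0.4292, 0.3251, 0.11]
tcp_rot: [0.634, 0.773, -0.0, -0.0]
force: [-0.6, 0.2, -0.1]
opening: 0.0848
grasp_force: 0.0
time_s: 6.32
ee_pos: [0.4297, 0.3255, 0.1106]
tcp_rot: [0.632, 0.775, 0.0, 0.0]
force: [1.1, -0.1, 2.2]
opening: 0.0447
grasp_force: 61.8
```

Scaled: -0.006 rad / 6.2832 = -0.001.

```bash
echo '{"deltas":[[0,0,0,-0.04,0],[0,0,-0.005,-0.075,0],[0,-0.04,-0.01,-0.075,-0.001],[0,-0.09,-0.01,-0.075,-0.001],[0,-0.14,-0.01,-0.075,-0.001],[0,-0.19,-0.01,-0.075,-0.001],[0,-0.235,-0.01,-0.075,-0.001],[0,-0.256,-0.01,-0.075,-0.001],[0,-0.256,-0.01,-0.075,-0.001],[0,-0.256,-0.01,-0.075,-0.001]]}' | python3 inch.py
python3 - <<'E'
from h import *
o=monitor.observe();print(o["ee_pos"],o["tcp_rot"],o["force"],o["grasp_force"])
C=cal("wrist")
for n in("wrist","side"):
    im=cv2.cvtColor(optics.capture(n),cv2.COLOR_RGB2BGR);cv2.imwrite(f"pics/{n}3.png",im)
a=cv2.imread("pics/side3.png");b=cv2.imread("pics/wrist3.png")
cv2.imwrite("pics/c3.png",np.hstack([cv2.resize(a[160:300,220:360],(420,420),interpolation=2),cv2.resize(b,(380,285)) if 0 else cv2.copyMakeBorder(cv2.resize(b,(380,285)),0,135,0,0,0)]))
print(C[1].tolist())
E
```

```text
time_s: 7.58
ee_pos: [0.4703, 0.0728, 0.1847]
tcp_rot: [0.63, 0.777, -0.0, -0.001]
force: [0.0, -0.2, -2.6]
opening: 0.0448
grasp_force: 62.5
[0.4703 0.0728 0.1847] [ 0.6298  0.7767 -0.0004 -0.0008] [ 0.033  -0.2472 -2.5607] 62.502862215042114
[[0.978188320894989, 0.20771306784252058, -0.0017000917894975066, -0.4751140845209383], [0.19870073822116255, -0.9332980938252138, 0.2991198500477513, -0.04903598142472848], [0.06054440927954718, -0.2929333533581874, -0.9542140352118701, 0.3284087964911717], [0.0, 0.0, 0.0, 1.0]]
```

View pics/c3.png

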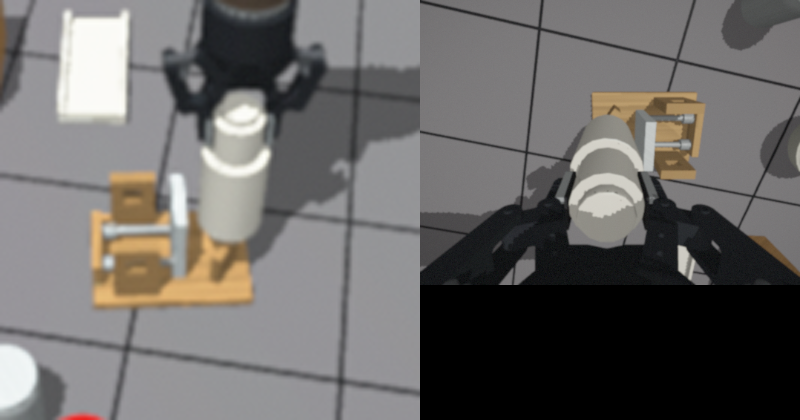

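The canister hangs upright in front of the jaw and above the cheek. Now I'll lower it a little and press the jaw back.

```bash
echo '{"deltas":[[0,0,0,0.011,0],[0,0,0.01,0.011,0],[0,0,0.02,0.011,0],[0,0,0.028,0.011,0],[0,0,0.036,0.011,0],[0,0,0.042,0.011,0],[0,0,0.042,0.011,0],[0,0,0.042,0.011,0]]}' | python3 inch.py
python3 - <<'E'
from h import *
o=monitor.observe();print(o["ee_pos"],o["tcp_rot"],o["force"],o["ft_torque"],o["opening"])
im=cv2.cvtColor(optics.capture("side"),cv2.COLOR_RGB2BGR);cv2.imwrite("pics/s4f.png",im)
cv2.imwrite("pics/s4.png",cv2.resize(im[165:285,225:345],(600,600),interpolation=2))
E
```

```text
time_s: 8.68
ee_pos: [0.5115, 0.081, 0.174]
tcp_rot: [0.63, 0.777, -0.0, -0.0]
force: [-3.6, -0.3, -4.4]
opening: 0.0449
grasp_force: 62.3
[0.5115 0.081  0.174 ] [ 0.6299  0.7767 -0.0004 -0.0004] [-3.636  -0.2515 -4.3562] [ 0.0488  1.2099 -0.0063] 0.04492211228877282
```

View pics/s4.png

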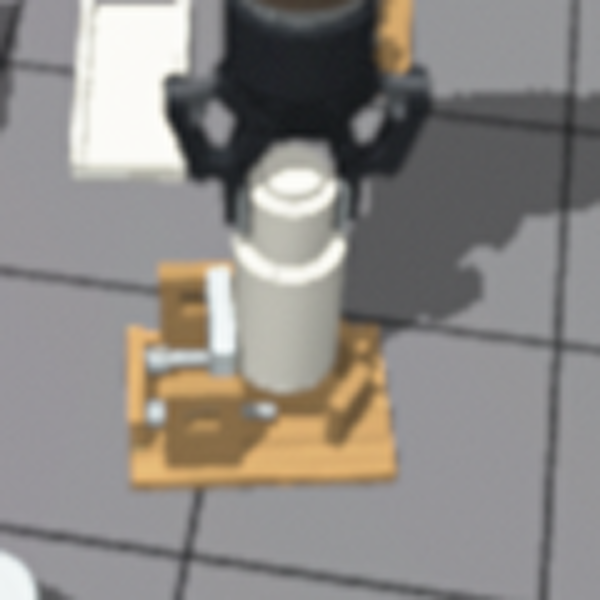

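The jaw is pressed back (3.6 N), with the canister upright and clear of the cheek. I'll lower it now.

```bash
echo '{"deltas":[[0,0,0,0.012,0],[0,0,0,0.024,0],[0,0,0,0.036,0],[0,0,0,0.044,0],[0,0,0,0.049,0],[0,0,0,0.049,0],[0,0,0,0.049,0]]}' | python3 inch.py
python3 -c "
from h import *
o=monitor.observe();print(o['tcp_rot'],o['force'],o['ft_torque'])"
```

```text
time_s: 9.6
ee_pos: [0.5116, 0.081, 0.1248]
tcp_rot: [0.63, 0.777, -0.001, -0.0]
force: [-3.6, -0.5, -4.3]
opening: 0.0449
grasp_force: 62.6
[ 0.6299  0.7767 -0.0005 -0.0004] [-3.6131 -0.5354 -4.2958] [-0.2285  1.1045 -0.0386]
```

```bash
echo '{"deltas":[[0,0,-0.004,0.001,0],[0,0,-0.008,0.002,0],[0,0,-0.009,0.0025,0],[0,0,-0.009,0.0025,0],[0,0,-0.009,0.0025,0]]}' | python3 inch.py
python3 -c "
from h import *
o=monitor.observe();print(o['tcp_rot'],o['force'],o['ft_torque'])"
```

```text
time_s: 10.22
ee_pos: [0.5041, 0.0793, 0.1234]
tcp_rot: [0.63, 0.777, 0.001, 0.001]
force: [-1.3, -0.8, 0.4]
opening: 0.0445
grasp_force: 62.7
[0.6299 0.7767 0.0007 0.0008] [-1.2515 -0.8186  0.3626] [-0.1837  0.3985  0.0158]
```

```bash
echo '{"deltas":[[0.085,0,0,0,0],[0.085,0,0,0,0],[0.085,0,0,0,0],[0.085,0,0,0,0],[0.085,0,0,-0.03,0],[0.085,0,0,-0.08,0],[0.085,0,0,-0.13,0],[0.085,0,0,-0.13,0]]}' | python3 inch.py
python3 - <<'E'
from h import *
o=monitor.observe();print(o["tcp_rot"],o["force"])
C=cal("wrist")
im=cv2.cvtColor(optics.capture("side"),cv2.COLOR_RGB2BGR);w=cv2.cvtColor(optics.capture("wrist"),cv2.COLOR_RGB2BGR)
cv2.imwrite("pics/s5.png",np.hstack([cv2.resize(im[180:280,235:335],(400,400),interpolation=2),cv2.resize(w[84:,100:400],(400,400))]))
E
```

```text
time_s: 11.22
ee_pos: [0.5059, 0.0797, 0.2575]
tcp_rot: [0.63, 0.777, 0.004, 0.003]
force: [-0.1, 1.4, -0.3]
opening: 0.0853
grasp_force: 0.0
[0.6299 0.7767 0.0037 0.0033] [-0.1166  1.3901 -0.2655]
```

View pics/s5.png

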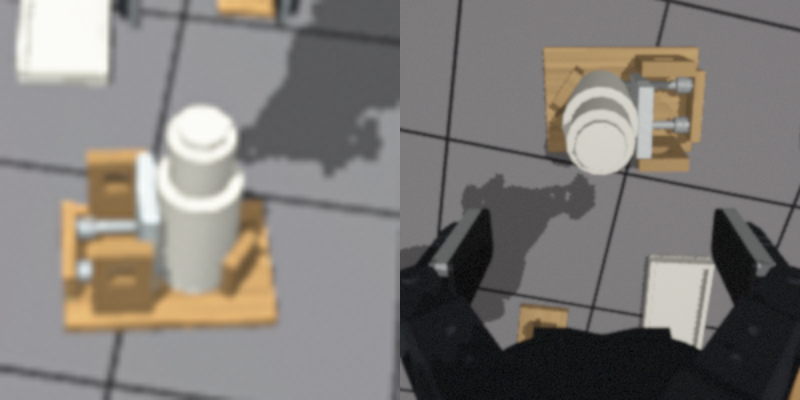

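The canister stands upright, clamped between the jaw and the V cheek. Next I'll move over the rod and measure it with the wrist camera.

Scaled: 0.143 rad / 6.2832 = 0.0228.

```bash
echo '{"deltas":[[0.085,-0.06,-0.015,0,0],[0.085,-0.12,-0.03,0,0.008],[0.085,-0.18,-0.045,0.01,0.0159],[0.085,-0.24,-0.06,0.02,0.0228],[0.085,-0.3,-0.075,0.04,0.0228],[0.085,-0.34,-0.085,0.05,0.0228],[0.085,-0.37,-0.089,0.057,0.0228],[0.085,-0.37,-0.089,0.057,0.0228],[0.085,-0.37,-0.089,0.057,0.0228]]}' | python3 inch.py
python3 - <<'E'
from h import *
import json
o=monitor.observe();print(o["tcp_rot"],o["force"])
C=cal("wrist");im=cv2.cvtColor(optics.capture("wrist"),cv2.COLOR_RGB2BGR)
json.dump([C[0].tolist(),C[1].tolist()],open("w6.json","w"))
cv2.imwrite("pics/w6f.png",im)
u,v=proj("wrist",[.4915,-.28,.04],C).astype(int);print(u,v)
for n,p in(("tip",[.4878,-.198,.04]),("sh",[.4954,-.3145,.04]),("end",[.4995,-.374,.04])):print(n,proj("wrist",p,C))
x0=min(max(u-100,0),312);y0=min(max(v-110,0),234)
c=cv2.resize(im[y0:y0+150,x0:x0+200],None,fx=4,fy=4,interpolation=2)
cv2.imwrite("pics/w6.png",c);print(x0,y0)
E
```

```text
time_s: 12.45
ee_pos: [0.4918, -0.3003, 0.1944]
tcp_rot: [0.684, 0.73, -0.0, -0.002]
force: [-0.7, 1.0, -0.5]
opening: 0.0849
grasp_force: 0.0
[ 0.6837  0.7297 -0.0001 -0.0016] [-0.6663  1.0166 -0.4504]
252 157
tip [254.2572  73.7709]
sh [253.8004 188.7061]
end [253.7931 238.0442]
152 47
```

View pics/w6.png

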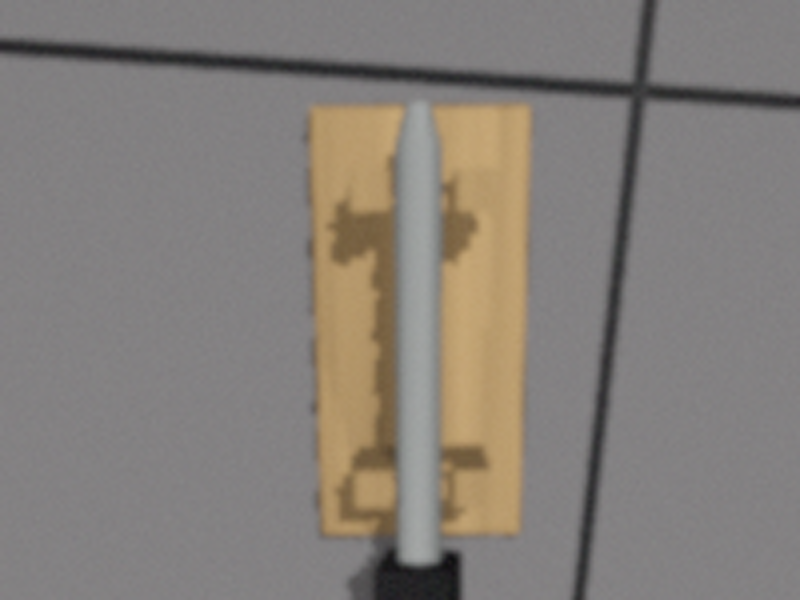

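The rod lies with its tip at crop (420,100), which is full pixel (257,72), and its shoulder at crop (418,566), which is (256.5,188.5).

Run:
```python
from h import *
import json
C=tuple(map(np.array,json.load(open("w6.json"))))
t=ray("wrist",(257,72),.04,C);s=ray("wrist",(256.5,188),.043,C);e=ray("wrist",(152+418/4,47+553/4),.051,C)
print(t,s,e,np.linalg.norm(t-s));d=(s-t)[:2]/np.linalg.norm((s-t)[:2]);print(d,"yaw",np.arctan2(*(-d[::-1])),"handle mid",t[:2]+d*.145)
from scipy.spatial.transform import Rotation as R
r=R.from_quat(monitor.observe()["tcp_rot"]).as_matrix();print(r[:2,:2]);dl=t[:2]+d*.145-monitor.observe()["ee_pos"][:2];print(r[:2,:2].T@dl)
print("psi",np.arctan2(r[1,1],r[0,1]), np.arctan2(r[1,0],r[0,0]))
```

```text
[ 0.4903 -0.1962  0.04  ] [ 0.4982 -0.3126  0.043 ] [ 0.4977 -0.3071  0.051 ] 0.11664886786843477
[ 0.0672 -0.9977] yaw 1.6380016055243838 handle mid [ 0.5001 -0.3409]
[[-0.0658  0.9978]
 [ 0.9978  0.0658]]
[-0.0413  0.0052]
psi 0.06583583196198303 1.6366302183595276
```

```bash
echo '{"deltas":[[0.085,-0.041,0.005,0.03,0],[0.085,-0.041,0.005,0.07,0],[0.085,-0.041,0.005,0.11,0],[0.085,-0.041,0.005,0.15,0],[0.085,-0.041,0.005,0.172,0],[0.085,-0.041,0.005,0.172,0],[0.085,-0.041,0.005,0.172,0]]}' | python3 inch.py && echo '{"deltas":[[0.0,0,0,0,0],[0,0,0,0,0],[0,0,0,0,0],[0,0,0,0,0],[0,0,0,0,0],[0,0,0,0,0],[0,0,0,0,0],[0,0,0,0,0]]}' | python3 inch.py
python3 -c "
from h import *
o=monitor.observe();print(o['tcp_rot'],o['force'],o['ft_torque'])"
```

```text
time_s: 13.38
ee_pos: [0.5013, -0.3415, 0.0252]
tcp_rot: [0.683, 0.73, 0.0, 0.001]
force: [0.6, 0.1, 0.7]
opening: 0.0849
grasp_force: 0.0
time_s: 14.38
ee_pos: [0.5004, -0.3419, 0.0241]
tcp_rot: [0.684, 0.73, 0.0, 0.0]
force: [-0.3, -0.3, 3.7]
opening: 0.0211
grasp_force: 62.4
[0.6838 0.7297 0.     0.0003] [-0.2844 -0.2593  3.656 ] [0.1465 0.1257 0.0032]
```

Rod gripped. Before moving I'll check how much room there is next to the filter box.

Run:
```python
from h import *
im=cv2.imread("pics/scene0.png");h=cv2.cvtColor(im,cv2.COLOR_BGR2HSV)
m=cv2.inRange(h,(5,90,60),(25,255,255));m[:230]=0;m[305:]=0;m[:,:238]=0;m[:,295:]=0
c=max(cv2.findContours(m,0,2)[0],key=cv2.contourArea);p=cv2.approxPolyDP(c,3,True)[:,0]
print([(q.tolist(),ray("scene",q,.1)[:2],ray("scene",q,0)[:2]) for q in p])
print("spoon",[ray("scene",q,.018)[:2] for q in((229,220),(249,230),(215,279),(193,266))])
```

```text
[([271, 235], array([ 0.752 , -0.0838]), array([ 0.7243, -0.046 ])), ([242, 273], array([ 0.7655, -0.2088]), array([ 0.7392, -0.1845])), ([243, 286], array([ 0.7893, -0.2311]), array([ 0.7656, -0.2092])), ([260, 297], array([ 0.8374, -0.2238]), array([ 0.8188, -0.2011])), ([285, 261], array([ 0.8241, -0.1146]), array([ 0.8041, -0.0801])), ([288, 245], array([ 0.8024, -0.0762]), array([ 0.7801, -0.0376]))]
spoon [array([ 0.6085, -0.0973]), array([ 0.6728, -0.0825]), array([ 0.7019, -0.2487]), array([ 0.6322, -0.2627])]
```

The manual's scale: turns go in shares of 2 pi rad. Converting my numbers, -0.14 rad / 6.2832 = -0.0223.

```bash
echo '{"deltas":[[0,0,0,-0.03,0],[0,0,0,-0.05,0],[0,0.04,0.02,-0.05,0],[0,0.08,0.04,-0.05,-0.008],[0,0.12,0.06,-0.05,-0.0159],[0,0.16,0.085,-0.05,-0.0223],[0,0.195,0.107,-0.05,-0.0223],[0,0.208,0.117,-0.035,-0.0223],[0,0.208,0.117,-0.02,-0.0223],[0,0.208,0.117,-0.02,-0.0223],[0,0.208,0.117,-0.02,-0.0223]]}' | python3 inch.py
python3 - <<'E'
from h import *
import json
from scipy.spatial.transform import Rotation as R
o=monitor.observe();r=R.from_quat(o["tcp_rot"]).as_matrix();print(o["ee_pos"],o["force"],r[:,2],"xang",np.arctan2(r[1,0],r[0,0])-np.pi/2)
c,s=np.cos(.2058),np.sin(.2058);d=o["ee_pos"][:2]-np.array([.5025,.0789]);print("h",c*d[0]+s*d[1],-s*d[0]+c*d[1])
C=cal("wrist");im=cv2.cvtColor(optics.capture("wrist"),cv2.COLOR_RGB2BGR)
json.dump([C[0].tolist(),C[1].tolist()],open("w7.json","w"));cv2.imwrite("pics/w7f.png",im)
H=lambda x,y,z:[.5025+c*x-s*y,.0789+s*x+c*y,z]
for n,p in(("lock-48",H(.058,-.048,.06)),("lock+48",H(.058,.048,.06)),("tip?",H(.058,-.068,.06))):print(n,proj("wrist",p,C))
u,v=proj("wrist",H(.058,-.068,.06),C).astype(int)
x0=min(max(u-100,0),312);y0=min(max(v-75,0),234)
cc=cv2.resize(im[y0:y0+150,x0:x0+200],None,fx=4,fy=4,interpolation=2);cv2.imwrite("pics/w7.png",cc);print(x0,y0)
E
```

```text
time_s: 15.75
ee_pos: [0.6026, -0.128, 0.0434]
tcp_rot: [0.632, 0.775, -0.0, -0.0]
force: [0.5, 0.3, -1.3]
opening: 0.0207
grasp_force: 61.8
[ 0.6026 -0.128   0.0434] [ 0.5043  0.2579 -1.3013] [-0.0012 -0.0001 -1.    ] xang 0.2028751943868603
h 0.05567267047791447 -0.2229472089374721
lock-48 [ 256.3507 -218.2828]
lock+48 [ 257.9415 -825.2397]
tip? [ 256.138 -137.119]
156 0
```

View pics/w7.png

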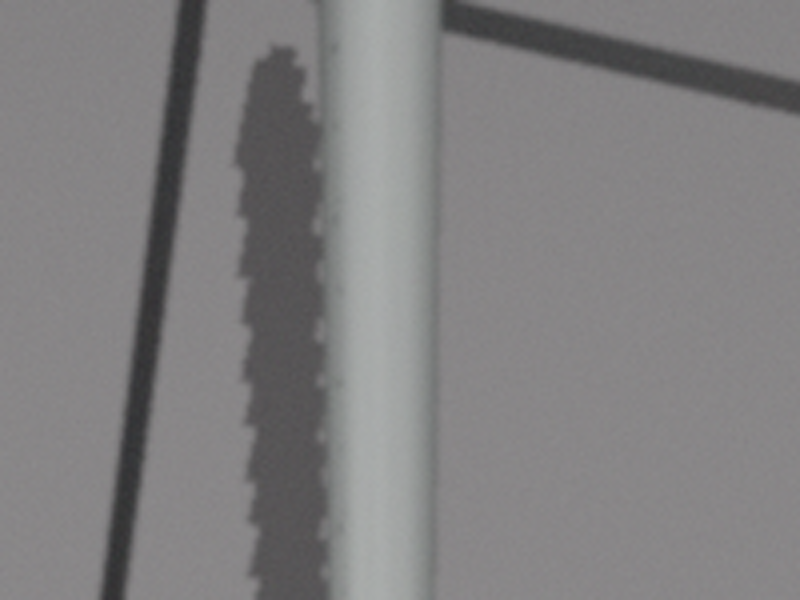

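This wrist view shows the shaft running straight along the tool axis (columns 251–252 at both rows), so the rod hasn't turned in the grip. I'll correct the 2 mm offset and start the insertion.

Scaled: -0.003 rad / 6.2832 = -0.0005.

```bash
echo '{"deltas":[[0,0,0.002,-0.001,-0.0005],[0,0.015,0.002,-0.001,-0.0005],[0,0.025,0.002,-0.001,-0.0005],[0,0.032,0.002,-0.001,-0.0005],[0,0.038,0.002,-0.001,-0.0005],[0,0.038,0.002,-0.001,-0.0005],[0,0.038,0.002,-0.001,-0.0005]]}' | python3 inch.py
cat > st.py <<'E'
from h import *
from scipy.spatial.transform import Rotation as R
o=monitor.observe();r=R.from_quat(o["tcp_rot"]).as_matrix()
c,s=np.cos(.2058),np.sin(.2058);d=o["ee_pos"][:2]-np.array([.5025,.0789])
Rh=np.array([[c,s,0],[-s,c,0],[0,0,1]])
print("h",c*d[0]+s*d[1],-s*d[0]+c*d[1],o["ee_pos"][2],"F_h",Rh@o["force"],"T_h",Rh@o["ft_torque"],"ang",np.arctan2(r[1,0],r[0,0])-np.pi/2,r[:,2],o["opening"],o["grasp_force"])
E
python3 st.py
```

```text
time_s: 16.68
ee_pos: [0.5978, -0.0891, 0.0448]
tcp_rot: [0.63, 0.777, -0.0, 0.0]
force: [-0.1, -0.4, -1.7]
opening: 0.0211
grasp_force: 61.8
h 0.0589239497985625 -0.1839079675988475 0.04483319767463284 F_h [-0.1516 -0.3848 -1.7321] T_h [-0.0701 -0.0108  0.0045] ang 0.20793160145903755 [ 0.0001 -0.0002 -1.    ] 0.021081364535356358 61.8057382106781
```

```bash
echo '{"deltas":[[0,0.015,-0.001,0,0],[0,0.03,-0.001,0,0],[0,0.045,-0.001,0,0],[0,0.06,-0.001,0,0],[0,0.068,-0.001,0,0],[0,0.068,-0.001,0,0]]}' | python3 inch.py >/dev/null; python3 st.py; echo '{"deltas":[[0,0.006,0,0,0],[0,0.012,0,0,0],[0,0.018,0,0,0],[0,0.018,0,0,0]]}' | python3 inch.py >/dev/null; python3 st.py
```

```text
h 0.05776830319831101 -0.11497180656102843 0.04487268526142822 F_h [-0.1697 -0.0597 -0.2426] T_h [-0.109  -0.0285  0.0257] ang 0.20928890256524357 [ 0.     -0.0002 -1.    ] 0.02083509209876124 61.80858492851257
h 0.057625234843519724 -0.09735588482687628 0.04478481835032316 F_h [ 0.1092 -0.1431 -1.8649] T_h [-0.0786  0.043  -0.0207] ang 0.20852511481888936 [-0.0002 -0.     -1.    ] 0.021095192829652012 61.8087637424469
```

The tip is through both ears with almost no force. Now I'll push the handle home.

```bash
echo '{"deltas":[[0,0.006,0,0,0],[0,0.012,0,0,0],[0,0.016,0,0,0],[0,0.018,0,0,0],[0,0.018,0,0,0]]}' | python3 inch.py >/dev/null; python3 st.py; echo '{"deltas":[[0,0.002,0,0,0],[0,0.003,0,0,0],[0,0.003,0,0,0]]}' | python3 inch.py >/dev/null; python3 st.py
```

```text
h 0.057606614836454455 -0.0797558865626414 0.04483173514125792 F_h [ 0.1482 -0.4069 -1.6127] T_h [-0.1201 -0.0063  0.0125] ang 0.20810550810061867 [ 0.     -0.0002 -1.    ] 0.021351774616736156 61.81049108505249
h 0.057575202191940233 -0.07978420059461482 0.04497333548330748 F_h [-0.4253 -9.2885 -1.6428] T_h [-1.6593  0.0858  0.0611] ang 0.20573071268007426 [ 0.0012 -0.0055 -1.    ] 0.020865030181317853 61.708059310913086
```

```bash
echo '{"deltas":[[0,-0.001,0,0.002,0],[0,-0.001,0,0.003,0],[0,-0.001,0,0.003,0]]}' | python3 inch.py >/dev/null; python3 st.py; echo '{"deltas":[[0.085,0,0,0,0],[0.085,0,0,0,0],[0.085,0,0,0,0],[0.085,0,0,0,0],[0.085,0,0,0,0]]}' | python3 inch.py >/dev/null; python3 st.py
```

```text
h 0.05816991596684022 -0.07976040871147841 0.04243727375354882 F_h [ 0.0932 -5.703   1.0117] T_h [-1.2368  0.0551  0.0154] ang 0.20640301786766058 [ 0.002  -0.0031 -1.    ] 0.021053032329302095 62.11540102958679
h 0.057621532420879015 -0.07759277760709332 0.04175880028478683 F_h [ 0.1638  0.0038 -0.3765] T_h [-0.029  -0.0125 -0.0484] ang 0.20818376946403072 [-0.0001  0.0001 -1.    ] 0.08530342214213389 0.0
```

```bash
echo '{"deltas":[[0.085,0,0,-0.03,0],[0.085,0,0,-0.08,0],[0.085,0,0,-0.13,0],[0.085,0,0,-0.18,0],[0.085,-0.05,0,-0.2,0],[0.085,-0.11,0,-0.2,0],[0.085,-0.16,0,-0.2,0],[0.085,-0.16,0,-0.2,0],[0.085,-0.16,0,-0.2,0]]}' | python3 inch.py
python3 - <<'E'
from h import *
c,s=np.cos(.2058),np.sin(.2058)
H=lambda x,y,z:[.5025+c*x-s*y,.0789+s*x+c*y,z]
inv=lambda w:np.array([c*(w[0]-.5025)+s*(w[1]-.0789),-s*(w[0]-.5025)+c*(w[1]-.0789)])
for n in("scene","side","wrist"):
    C=cal(n);im=optics.capture(n);cv2.imwrite(f"pics/f_{n}.png",cv2.cvtColor(im,cv2.COLOR_RGB2BGR))
    u,v=proj(n,H(.058,-.078,.057),C);m=(im.max(2)<60).astype(np.uint8)
    k,l,st,ce=cv2.connectedComponentsWithStats(m)
    for i in range(1,k):
        if st[i,4]>30 and np.hypot(*(ce[i]-[u,v]))<40: print(n,"handle",st[i],inv(ray(n,ce[i],.057,C)),"exp px",u,v,ce[i])
    for nm,p in(("shoulder",H(.058,-.048,.057)),("end",H(.058,-.108,.057)),("button",H(0,0,.167))): print(n,nm,proj(n,p,C).round(1))
    bx,by=proj(n,H(0,0,.167),C).astype(int)
    if 10<bx<500 and 10<by<370:
        g=im[by-12:by+13,bx-12:bx+13].min(2); mm=g>200; ys,xs=np.nonzero(mm); print(n,"bright centroid",xs.mean()+bx-12,ys.mean()+by-12)
E
```

```text
time_s: 21.05
ee_pos: [0.6075, -0.1418, 0.2414]
tcp_rot: [0.63, 0.777, 0.0, -0.001]
force: [0.4, 0.4, 0.3]
opening: 0.0852
grasp_force: 0.0
scene handle [238 173  16  22  69] [ 0.0603 -0.0889] exp px 246.34386316774598 181.7972659353802 [245.1159 184.8551]
scene shoulder [251.5 174.4]
scene end [241.1 189.4]
scene button [242.  131.9]
scene bright centroid 243.17532467532467 133.66883116883116
side handle [260 207   7   9  53] [ 0.0572 -0.0953] exp px 262.59106188987397 215.67906881372429 [262.6604 211.3585]
side shoulder [262.9 223.4]
side end [262.2 208.3]
side button [285.  210.8]
side bright centroid 284.419689119171 213.57512953367876
wrist handle [230   0  36  52 478] [ 0.0549 -0.0939] exp px 251.5740439821535 16.351850767118506 [248.4603  33.9121]
wrist handle [229   9   7  25  87] [ 0.0378 -0.0815] exp px 251.5740439821535 16.351850767118506 [231.6207  20.1494]
wrist shoulder [251.7 -18.4]
wrist end [251.4  49. ]
wrist button [ 149.2 -196.8]
```

The handle position looks right. For a sharper check of the shoulder and the protruding tip I'll take one more wrist view, measured as numbers only.

```bash
echo '{"deltas":[[0.085,0.05,0,-0.03,0],[0.085,0.1,0,-0.06,0],[0.085,0.1,0,-0.06,0],[0.085,0.1,0,-0.06,0]]}' | python3 inch.py | head -2
python3 - <<'E'
from h import *
c,s=np.cos(.2058),np.sin(.2058)
H=lambda x,y,z:[.5025+c*x-s*y,.0789+s*x+c*y,z]
C=cal("wrist");im=optics.capture("wrist");cv2.imwrite("pics/f_w2.png",cv2.cvtColor(im,cv2.COLOR_RGB2BGR))
for y in range(-120,80,4):
    p=proj("wrist",H(.058,y/1e3,.057 if abs(y)>48 else .063),C); q=np.round(p).astype(int)
    if 0<=q[1]<384: 
        row=im[q[1],q[0]-24:q[0]+25].astype(int); d=np.flatnonzero(row.max(1)<75)
        print(y,q,im[q[1],q[0]].tolist(),(d[0]-24,d[-1]-24,len(d)) if len(d) else "")
E
```

```text
time_s: 21.7
ee_pos: [0.5871, -0.0432, 0.3019]
-120 [251 147] [130, 127, 129] (np.int64(-23), np.int64(-23), 1)
-116 [251 144] [124, 123, 124] (np.int64(-23), np.int64(-23), 1)
-112 [251 141] [121, 118, 119] (np.int64(-22), np.int64(-22), 1)
-108 [251 138] [47, 47, 44] (np.int64(-22), np.int64(9), 18)
-104 [251 135] [38, 38, 42] (np.int64(-21), np.int64(10), 20)
-100 [251 132] [43, 44, 43] (np.int64(-21), np.int64(10), 21)
-96 [251 129] [40, 40, 43] (np.int64(-20), np.int64(10), 20)
-92 [251 126] [43, 43, 45] (np.int64(-20), np.int64(21), 27)
-88 [251 123] [45, 44, 47] (np.int64(-19), np.int64(10), 20)
-84 [251 119] [49, 51, 50] (np.int64(-19), np.int64(10), 30)
-80 [251 116] [48, 46, 45] (np.int64(-24), np.int64(10), 23)
-76 [251 113] [45, 50, 50] (np.int64(-18), np.int64(10), 23)
-72 [251 110] [53, 52, 53] (np.int64(-18), np.int64(10), 23)
-68 [251 107] [49, 50, 53] (np.int64(-17), np.int64(10), 23)
-64 [251 104] [52, 51, 53] (np.int64(-17), np.int64(10), 24)
-60 [251 101] [55, 55, 56] (np.int64(-16), np.int64(10), 23)
-56 [251  97] [54, 53, 56] (np.int64(-8), np.int64(10), 19)
-52 [251  94] [22, 23, 25] (np.int64(-7), np.int64(10), 18)
-48 [251  91] [146, 122, 85] 
-44 [251  87] [177, 149, 104] 
-40 [251  84] [177, 146, 102] 
-36 [251  80] [166, 158, 145] 
-32 [251  77] [160, 162, 161] 
-28 [251  74] [158, 161, 160] 
-24 [251  70] [161, 163, 160] 
-20 [251  67] [160, 163, 162] 
-16 [251  63] [160, 164, 162] 
-12 [252  60] [169, 172, 170] 
-8 [252  56] [169, 172, 172] 
-4 [252  52] [170, 172, 171] 
0 [252  49] [170, 173, 172] 
4 [252  45] [169, 172, 171] 
8 [252  42] [171, 174, 173] 
12 [252  38] [169, 173, 171] 
16 [252  34] [169, 171, 170] 
20 [252  30] [169, 172, 171] 
24 [252  27] [170, 173, 172] 
28 [252  23] [111, 113, 113] 
32 [252  19] [103, 107, 104] 
36 [252  15] [96, 90, 85] 
40 [252  11] [136, 111, 75] 
44 [252   7] [176, 146, 102] 
48 [252   3] [175, 146, 101] 
52 [252   1] [175, 146, 103]
```

Everything checks out. The handle spans y −109 to −49 mm, home against the ear, and the shaft runs between both ears. The canister's button is where a seated canister should put it. I'll hand the job in.

```bash
python3 -c "
from plant import bot, optics, monitor, finish_job
print(finish_job())"
```

```text
the job is handed in; nothing more can be done
None
```

I handed the job in at about 22 s: the canister is clamped upright in the holder, the locking rod is through both ears with its handle home, and the robot is touching nothing; I didn't separately re-check that the other things hadn't moved.

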